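Seat a glass rest on a painting turntable and hold it down

ROBOT

A 6-joint arm with a two-finger parallel gripper is mounted at the origin on the work surface. World frame = base frame: x ahead of the robot, y to its left, z up, the work surface at z = 0. Lengths are in m, angles in rad, forces in N, time in s.
With the tool pointing down it reaches from about 0.4 to 0.825 m from the base axis. Payload 7 kg.
Tool frame: the origin (TCP) lies midway between the tips of the shut fingers; the grasp point (between the pads) lies 19 mm behind it; z points along the fingers, y is the line along which they close (so a half turn about z gives the same grasp; the last joint's range is limited). The gripper opens to 88 mm and grips with 3 to 60 N. Pads are 19 mm wide; open, the fingers measure 130 mm over their backs; the gripper's body (78 mm by 193 mm) begins 47 mm behind the grasp point.
Start: joints at [1.444, 0.359, 0.012, 0, -1.224, -0.288], TCP at [0.272, 0.618, 0.191] pointing down, gripper open.
Joint ranges: [-3.07, 3.07], [-1.43, 2.12], [-1.02, 1.25], [-3.03, 1.67], [-3.05, -0], [-3.03, 3.03]. Speed limits (rad/s): [2.39, 2.39, 3.01, 3.14, 3.14, 3.14].

INTERFACE

Orientations are given as [roll, pitch, yaw] about the fixed x, y, z axes, in that order (R = Rz(yaw) Ry(pitch) Rx(roll)).
In Python, from station import arm gives the robot as it stands.
- The arm moves only by the tool servo_tool, never from a script. Its argument "deltas" is a list of rows, each a list of 7 numbers: the closure, from -1 (fully open) to 1 (shut), then the shift along the tool's x, y, z in mm, then the turn, a rotation vector about the tool's x, y, z in degrees. In form: [[gripper, x, y, z, ax, ay, az], ...]. A call has 1 to 20 rows; each row shifts and turns the commanded pose from where the row before left it, along the tool's axes as they then stand; what a row does not reach is not made up. A row lasts 1/12 s, in which the tool goes at most 41.7 mm and 7.16 degrees, less where a joint would pass 70% of its speed; a pose out of reach is approached as far as the arm can. A call is refused whole if a number of a shift passes 41.7 or a number of a turn 7.16, either way. A call with a gripper value outside its range is refused whole. The fingers move at their own pace and stop on an object; "squeeze" is the grip in N (left out, the last holds). Time passes only in rows, so rows that do not move let the fingers close. It gives the time, the measured TCP pose, the force, the opening and the grip force at its end, in the units of the state.
- arm.get_state(): the state, without advancing time (a new reading comes with each control period).
- arm.grab_frame(name): name is "scene" or "side" or "wrist"; returns a dict with "color" (384x512x3 uint8, red, green, blue), "K" (3x3 intrinsics, pixels), "distortion" ([k1, k2, p1, p2, k3] as OpenCV has them; the pictures are not rectified), "position" and "orientation" of the camera in the world. Camera axes: x right, y down, z forward; pixel columns grow to the right and rows downward; lengths in m; the calibration is good to about 2 mm. A picture is of the moment at which its call begins. There is no depth.
- arm.job_done(): hands the job in; it is judged then, once.
Trained networks look in a picture, given as the dict that the camera call returned (one of the last four; its "shot" number tells which), for a name from the list of things; names that differ only in an ending like _2 or _b are one class to them, and where a whole thing is asked for, a point or a joint stands for the part that bears it (a point fixed in the world has none). Each returns a list of dicts, best first, with "conf" (0 to 1); they miss things now and then, are a little off and sometimes report something else, mostly with a low value. They report only what shows in the picture. A call takes as long as a camera call. They do not tell look-alikes from the thing itself.
- arm.recognise(query, picture): "at" ([x, y, z] in m, in the coordinates of the camera as it stood for that picture, good to about 4 mm: the middle of the surface that is visible of it).
The state is a dict: "t": time; "q": joint angles; "qd": joint speeds; "joint_efforts": joint torques, N m; "eef_pos": TCP position; "ee_rot": TCP orientation; "force": force on the tool from outside, world axes, zero at the start; "moment": the same for the moment, N m; "width": finger opening in m; "gripper_force": force on a finger pad.
Only numpy, scipy, OpenCV 4.12 (cv2) and the standard library are available. Lean on these libraries where they do the work, as an engineer would, in place of code of your own. Each camera call takes 0.05 s, during which the arm holds its last target. There are 200 camera calls.

TASK

The wooden glass rest has toppled over on the painting table. Stand it upright, turn it until the four ribs of its foot mesh with the cross-shaped slot in the turntable's square hub, and push it fully home against the spring in the slot. Finish while still holding it pressed down, flush on the hub, so that the lock screw could be tightened, and leave the bottle, wine glass, tumbler and brush cup alone.

Things in the scene. Friction and masses are not known exactly. Their poses are not given: they have to be found in the camera images.
- rest_mid (a point): Centre of the loose glass rest's block: pale wood, octagonal, 50 mm across flats, 64 mm long, 0.2 kg; steel cross-ribbed foot at one end, round rubber pad (40 mm across, 6 mm thick) at the other. x axis: from foot to pad; y and z: square to two pairs of flats and along the ribs. At the start it lies on a flat, z up, this point 25 mm over the table, x pointing roughly away from the robot or to its left.
- rest_foot (a point): Middle of the rest's foot tip, 54 mm from rest_mid along -x; axes as rest_mid. The foot is a cross of four ribs, 36 mm tip to tip, each 8 mm thick, standing 22 mm out of the block's foot end face (which is 32 mm from rest_mid). The rest can stand on it.
- hub_mouth (a point): Centre of the top face of the fixed turntable's square steel hub: 66 mm square, top 50 mm over the table, 30 mm above a round plate of 190 mm diameter. z up; x and y along the arms of the cross-shaped slot and square to the hub's sides. Slot arms 11 mm wide, 39 mm end to end (14 and 42 mm in the top 4 mm). The rest fits in any quarter turn; fully home, rest_mid is 32 mm over this point.
- plunger (a joint): Spring plunger inside the slot, m: 0 when free, its top then 12 mm below the hub's top; grows as it is pushed down, 0.010 when the rest is fully home. It pushes up with about 5 N at 0 and 10 N at 0.010, so that a rest let go is lifted by 10 mm.
- bottle: Upright green wine bottle, 74 mm across, 290 mm tall; origin at the centre of its base.
- wineglass: Upright clear wine glass, 80 mm across, 200 mm tall; origin at the centre of its base.
- tumbler: Green open tumbler, 84 mm across, 110 mm tall; origin at the centre of its base.
- brushcup: White cup with paint brushes in it, 72 mm across, 95 mm tall (brushes to 165 mm); origin at the centre of its base.
Mind the look-alikes: they are no part of the job. What is meant by the part that bears hub_mouth is not orange or pink, and is the larger of those in its own colour.

How it is judged:
By the outcome, as a careful person would: the job done as asked, in the order asked, and still so for the second after the job is handed in, while the arm keeps its last pose, push and grip.
It also fails if it takes over 45 s, if anything falls off the work surface, if the arm or the gripper's body presses on something with over 40 N, if the wrist force passes 120 N, or if a joint passes its speed limit or range.

## Working session

There is one attempt and no reset: what is moved stays moved. The work goes in short steps, Python scripts to look and compute and a tool call to move; the robot and the scene stay as the last step left them, time stands still between calls to the robot, and variables do not carry over. Pictures are saved under pics/ and viewed, at most 10 in all, crops included, and the job is handed in when it is done.

Besides the shell and the picture viewer there is one more tool, called after "Emit:" in YAML: its name, and indented under it one key for each argument. servo_tool: Moves the arm, as the interface text tells. Its arguments: {"type":"object","properties":{"deltas":{"type":"array","items":{"type":"array","items":{"type":"number"}}},"squeeze":{"type":"number"}},"required":["deltas"]}

```bash
mkdir -p pics; cat > h.py <<'E'
import numpy as np, cv2
from scipy.spatial.transform import Rotation as R
from station import arm
def rot(o):
    o=np.array(o,float)
    if o.shape==(3,3): return o
    return R.from_euler('xyz',o).as_matrix()
def w(f,p): return rot(f['orientation'])@np.array(p)+np.array(f['position'])
def px(f,P):
    Rm=rot(f['orientation']); p=(np.atleast_2d(P)-f['position'])@Rm
    return cv2.projectPoints(p.reshape(-1,1,3),np.zeros(3),np.zeros(3),np.array(f['K']),np.array(f['distortion']))[0].reshape(-1,2)
def onz(f,uv,z):
    u=cv2.undistortPoints(np.array(uv,float).reshape(-1,1,2),np.array(f['K']),np.array(f['distortion'])).reshape(-1,2)
    d=np.c_[u,np.ones(len(u))]@rot(f['orientation']).T; o=np.array(f['position'])
    return o+d*((z-o[2])/d[:,2])[:,None]
def save(f,n,box=None,s=1):
    im=f['color'][:,:,::-1]
    if box: im=im[box[1]:box[3],box[0]:box[2]]
    cv2.imwrite('pics/'+n,cv2.resize(np.ascontiguousarray(im),None,fx=s,fy=s,interpolation=cv2.INTER_CUBIC))
E
python3 - <<'E'
from h import *
fs={n:arm.grab_frame(n) for n in('scene','side','wrist')}
print(arm.get_state()['t'],arm.get_state()['ee_rot'])
for n,f in fs.items():
    print(n,np.round(f['position'],3),np.round(f['orientation'],3))
    for q in('rest_mid','rest_foot','hub_mouth','bottle','wineglass','tumbler','brushcup'):
        for d in arm.recognise(q,f): P=w(f,d['at']); print(' ',q,round(d['conf'],2),np.round(P,3),np.round(px(f,P)[0]))
a=np.hstack([fs['scene']['color'],fs['side']['color']])
cv2.imwrite('pics/a.png',cv2.resize(a,(800,300))[:,:,::-1])
save(fs['scene'],'s.png',None,1.5); save(fs['side'],'d.png',None,1.5)
E
```

```text
0.15 [ 3.14027543e+00 -1.40387582e-04 -4.14886306e-01]
scene [1.308 0.802 1.154] [-2.365  0.     2.358]
  rest_mid 0.71 [ 0.598 -0.128  0.042] [208. 177.]
  rest_foot 0.73 [ 0.601 -0.125  0.043] [207. 177.]
  hub_mouth 0.93 [0.533 0.185 0.019] [284. 218.]
  hub_mouth 0.89 [0.29  0.266 0.019] [348. 193.]
  hub_mouth 0.63 [ 0.385 -0.209  0.019] [235. 144.]
  hub_mouth 0.56 [ 0.583 -0.3    0.013] [182. 158.]
  bottle 0.76 [0.563 0.513 0.161] [369. 254.]
  wineglass 0.74 [ 0.615 -0.47   0.158] [142. 112.]
  tumbler 0.84 [0.777 0.068 0.077] [205. 227.]
  brushcup 0.69 [0.405 0.41  0.085] [366. 221.]
side [ 0.405 -0.961  1.172] [-2.422  0.015 -0.132]
  rest_mid 0.56 [ 0.584 -0.161  0.044] [287. 232.]
  rest_foot 0.88 [ 0.583 -0.156  0.042] [286. 231.]
  hub_mouth 0.83 [0.278 0.243 0.013] [184. 158.]
  hub_mouth 0.75 [ 0.566 -0.318  0.011] [290. 283.]
  hub_mouth 0.65 [0.521 0.156 0.024] [253. 165.]
  hub_mouth 0.58 [ 0.374 -0.234  0.013] [221. 266.]
  bottle 0.73 [0.529 0.478 0.134] [244.  86.]
  wineglass 0.73 [ 0.6   -0.5    0.178] [320. 313.]
  tumbler 0.62 [0.777 0.048 0.068] [333. 171.]
  brushcup 0.69 [0.403 0.41  0.075] [214. 112.]
wrist [0.348 0.583 0.382] [ 2.829e+00 -1.000e-03 -1.986e+00]
  brushcup 0.79 [0.38  0.443 0.057] [368.  13.]
```

View pics/s.png

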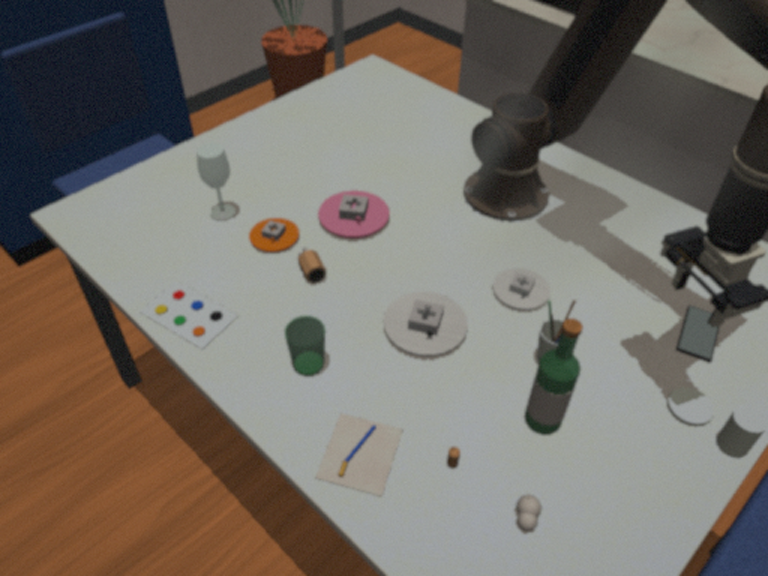

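View pics/d.png

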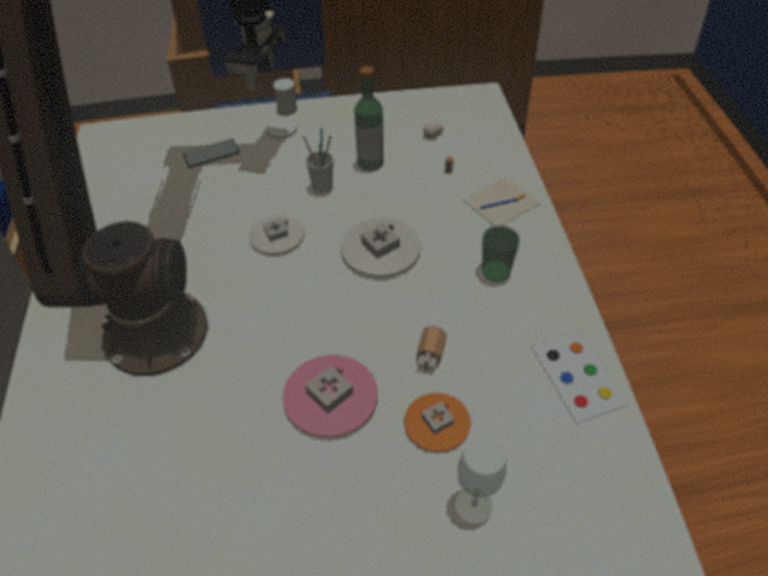

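The hub candidates, by scene-picture pixels, are:
- white, large: (284,213)
- white, small: (348,189)
- pink: (235,139)
- orange: (182,154)

The one meant is the large white one at about (0.53, 0.17), because it is neither orange nor pink and is the larger of the two white ones. The rest lies at scene (208,177) with its foot towards -y, as the side picture shows at (286,240). I'll go over the hub and confirm it in the wrist view.

Emit:
servo_tool:
  deltas:
    - [-1, 0, 0, -40, 0, 0, 0]
    - [-1, 0, 0, -40, 0, 0, 0]
    - [-1, 0, 0, -40, 0, 0, 0]
    - [-1, 0, 0, -40, 0, 0, 0]
    - [-1, 0, 0, -40, 0, 0, 0]
    - [-1, 32, 23.5, 0, 0, 0, 0]
    - [-1, 32, 23.5, 0, 0, 0, 0]
    - [-1, 32, 23.5, 0, 0, 0, 0]
    - [-1, 32, 23.5, 0, 0, 0, 0]
    - [-1, 32, 23.5, 0, 0, 0, 0]
    - [-1, 32, 23.5, 0, 0, 0, 0]
    - [-1, 32, 23.5, 0, 0, 0, 0]
    - [-1, 32, 23.5, 0, 0, 0, 0]
    - [-1, 32, 23.5, 0, 0, 0, 0]
    - [-1, 32, 23.5, 0, 0, 0, 0]
    - [-1, 32, 23.5, 0, 0, 0, 0]
    - [-1, 32, 23.5, 0, 0, 0, 0]
    - [-1, 32, 23.5, 0, 0, 0, 0]

```text
t: 2.7
eef_pos: [0.5301, 0.1686, 0.3914]
ee_rot: [-3.141, -0.0, -0.415]
force: [1.8, 0.2, -0.8]
width: 0.0875
gripper_force: 0.0
```

Emit:
servo_tool:
  deltas:
    - [-1, 0, 0, 10, 0, 0, 7]
    - [-1, 0, 0, 10, 0, 0, 7]
    - [-1, 0, 0, 10, 0, 0, 7]
    - [-1, 0, 0, 10, 0, 0, 7]
    - [-1, 0, 0, 10, 0, 0, 7]
    - [-1, 0, 0, 10, 0, 0, 7]
    - [-1, 0, 0, 10, 0, 0, 7]
    - [-1, 0, 0, 10, 0, 0, 7]
    - [-1, 0, 0, 10, 0, 0, 7]
    - [-1, 0, 0, 10, 0, 0, 7]
    - [-1, 0, 0, 10, 0, 0, 7]
    - [-1, 0, 0, 10, 0, 0, 4]
    - [-1, 0, 0, 0, 0, 0, 0]
    - [-1, 0, 0, 0, 0, 0, 0]

```text
t: 3.87
eef_pos: [0.5295, 0.1703, 0.2709]
ee_rot: [3.141, -0.001, -1.826]
force: [0.4, 0.5, 0.6]
width: 0.0875
gripper_force: 0.0
```

```bash
python3 - <<'E'
from h import *
f=arm.grab_frame('wrist'); s=arm.get_state()
print(s['t'],np.round(s['eef_pos'],4),np.round(s['ee_rot'],3),np.round(s['q'],2))
for q in('hub_mouth','rest_mid','rest_foot'):
    for d in arm.recognise(q,f): P=w(f,d['at']); print(' ',q,round(d['conf'],2),np.round(P,3),np.round(px(f,P)[0]))
save(f,'h1.png',None,1.5)
np.save('h1.npy',f,allow_pickle=True)
E
```

```text
3.9167 [0.5298 0.1705 0.2715] [-3.141  0.    -1.826] [ 0.66  0.12 -0.12  0.   -1.33 -0.92]
  hub_mouth 0.71 [0.519 0.163 0.021] [261. 150.]
  hub_mouth 0.66 [0.28  0.25  0.013] [415. 163.]
```

View pics/h1.png

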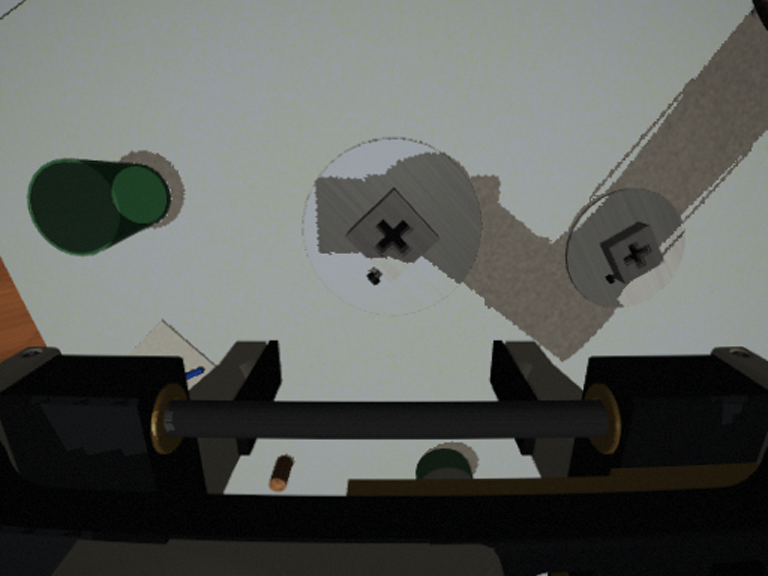

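The wrist view shows the large white turntable, its hub cross at picture px (262,158), against the small white one at (424,168). The large one is meant. Next I rectify its top face to measure centre and angle, with that crop as the confirmation.

```bash
python3 - <<'E'
from h import *
f=np.load('h1.npy',allow_pickle=True).item()
c=onz(f,[[262,158]],.05)[0]; print(c)
g=np.arange(-50,50,.25)/1000
X,Y=np.meshgrid(g,-g) # up = +y
P=np.stack([c[0]+X,c[1]+Y,0*X+.05],-1).reshape(-1,3)
uv=px(f,P).reshape(400,400,2).astype(np.float32)
t=cv2.remap(f['color'],uv[...,0],uv[...,1],cv2.INTER_CUBIC)
G=cv2.cvtColor(t,cv2.COLOR_RGB2GRAY); 
m=((G<50)&(np.hypot(X,Y)<.027)).astype(np.uint8)
n,l,st,ce=cv2.connectedComponentsWithStats(m); k=1+np.argmax(st[1:,4]); m=l==k
x,y=X[m],Y[m]; 
# 4-fold angle
mx,my=x.mean(),y.mean()
r=np.hypot(x-mx,y-my);th=np.arctan2(y-my,x-mx)
ang=np.degrees(np.angle(np.sum(r**2*np.exp(4j*th)))/4)
print('centre',c[0]+mx,c[1]+my,'angle',ang,'area mm2',m.sum()/16)
t[...,0][m]=np.maximum(t[...,0][m],200)
cv2.imwrite('pics/c.png',cv2.resize(t,(500,500))[:,:,::-1])
E
```

```text
[0.52070184 0.17093325 0.05      ]
centre 0.5212845261011663 0.17009059188468786 angle 28.003923119731695 area mm2 730.0
```

View pics/c.png

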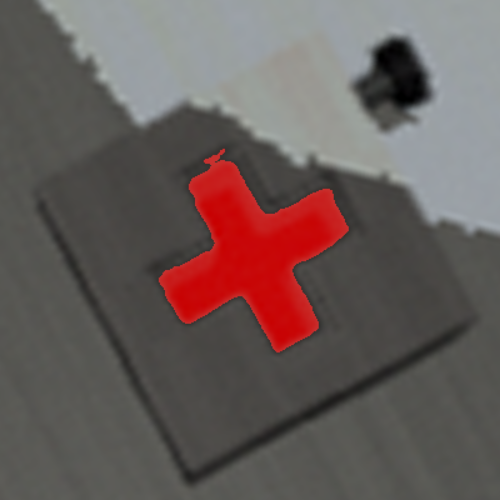

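Emit:
servo_tool:
  deltas:
    - [-1, 40, 0, 0, 0, 0, 0]
    - [-1, 40, 0, 0, 0, 0, 0]
    - [-1, 40, 0, 0, 0, 0, 0]
    - [-1, 40, 0, 0, 0, 0, 0]
    - [-1, 35, -20, 0, 0, 0, 0]
    - [-1, 0, -40, 0, 0, 0, 0]
    - [-1, 0, -40, 0, 0, 0, 0]
    - [-1, 0, -40, 0, 0, 0, 0]
    - [-1, 0, 0, 0, 0, 0, 0]
    - [-1, 0, 0, 0, 0, 0, 0]

```text
t: 4.9
eef_pos: [0.6166, -0.0546, 0.269]
ee_rot: [3.139, -0.001, -1.829]
force: [-0.2, 0.4, -0.2]
width: 0.0877
gripper_force: 0.0
```

```bash
python3 - <<'E'
from h import *
f=arm.grab_frame('wrist'); s=arm.get_state()
print(s['t'],np.round(s['eef_pos'],4),np.round(s['ee_rot'],3),np.round(s['q'],2))
for q in('rest_mid','rest_foot'):
    for d in arm.recognise(q,f): P=w(f,d['at']); print(' ',q,round(d['conf'],2),np.round(P,3),np.round(px(f,P)[0]))
save(f,'r1.png',None,1.5)
np.save('r1.npy',f,allow_pickle=True)
E
```

```text
4.95 [ 0.6157 -0.0542  0.27  ] [ 3.140e+00 -1.000e-03 -1.829e+00] [ 0.23  0.23  0.01 -0.   -1.35 -0.49]
  rest_mid 0.97 [ 0.584 -0.144  0.043] [261.  92.]
  rest_foot 0.97 [ 0.585 -0.145  0.043] [261.  91.]
```

View pics/r1.png

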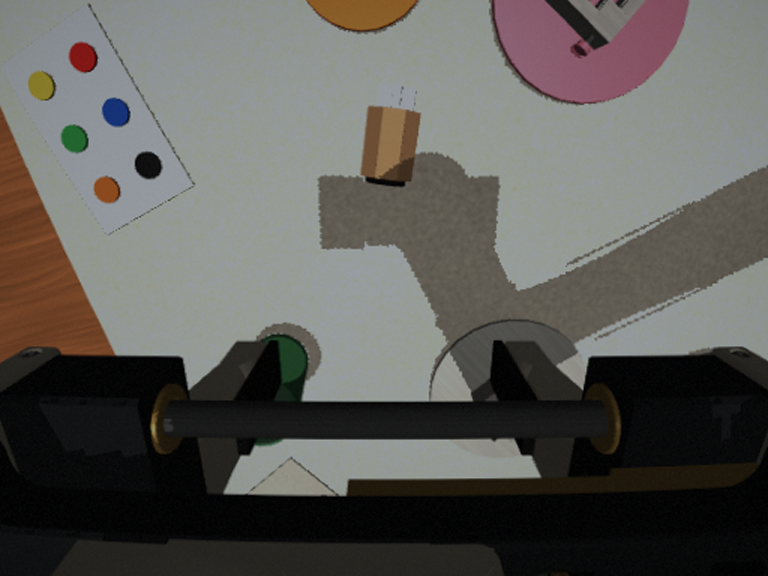

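The wrist view shows the rest at picture px (261,95): foot at the top (268,65), black pad at the bottom (256,122). I rectify it at the height of its top flat to get position and axis.

```bash
python3 - <<'E'
from h import *
f=np.load('r1.npy',allow_pickle=True).item()
c=np.array([.585,-.145])
g=np.arange(-60,60,.2)/1000
X,Y=np.meshgrid(g,-g)
P=np.stack([c[0]+X,c[1]+Y,0*X+.05],-1).reshape(-1,3)
uv=px(f,P).reshape(600,600,2).astype(np.float32)
t=cv2.remap(f['color'],uv[...,0],uv[...,1],cv2.INTER_CUBIC)
cv2.imwrite('pics/r2.png',t[:,:,::-1])
hsv=cv2.cvtColor(t,cv2.COLOR_RGB2HSV); m=((hsv[...,1]>70)&(hsv[...,0]<25)&(hsv[...,2]>40)).astype(np.uint8)
n,l,st,ce=cv2.connectedComponentsWithStats(m);k=1+np.argmax(st[1:,4])
y,x=np.nonzero(l==k); print(cv2.minAreaRect(np.c_[x,y].astype(np.float32)))
E
```

```text
((316.48211669921875, 269.29742431640625), (242.22216796875, 321.37060546875), 22.209407806396484)
```

View pics/r2.png

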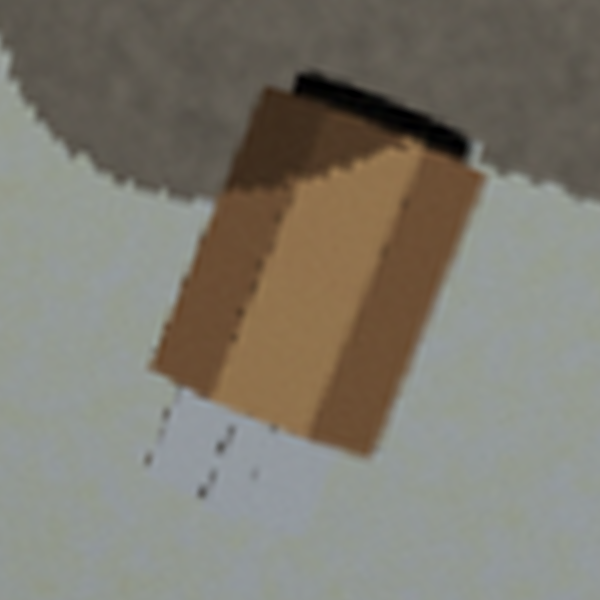

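Rest_mid is at about (0.5885, -0.139), with its axis at 68°. The plan:
1. Approach tilted 45° about the closing axis, from the pad side.
2. Grip the y flats, turn the rest upright and stand it on its foot.
3. Regrasp it from straight above for the insertion.

Emit:
servo_tool:
  deltas:
    - [-1, 0, 0, 0, 0, 0, 7.1]
    - [-1, 0, 0, 0, 0, 6.4, 0]
    - [-1, 0, 0, 0, 0, 6.4, 0]
    - [-1, 0, 0, 0, 0, 6.4, 0]
    - [-1, 0, 0, 0, 0, 6.4, 0]
    - [-1, 0, 0, 0, 0, 6.4, 0]
    - [-1, 0, 0, 0, 0, 6.4, 0]
    - [-1, 0, 0, 0, 0, 6.6, 0]
    - [-1, 0, 0, 0, 0, 0, 0]
    - [-1, 0, 0, 0, 0, 0, 0]

```text
t: 5.88
eef_pos: [0.6148, -0.0522, 0.2697]
ee_rot: [3.138, -0.788, -1.947]
force: [0.1, 0.0, 0.6]
width: 0.0877
gripper_force: 0.0
```

```bash
cat >> h.py <<'E'
def to(P,s=None):
    s=s or arm.get_state(); Rm=rot(s['ee_rot'])
    return np.round(Rm.T@(np.array(P)-s['eef_pos'])*1000,1)
def info():
    s=arm.get_state(); Rm=rot(s['ee_rot'])
    print(round(s['t'],2),np.round(s['eef_pos'],4),'x',np.round(Rm[:,0],3),'y',np.round(Rm[:,1],3),'z',np.round(Rm[:,2],3),'q',np.round(s['q'],2),'w',round(s['width'],4),'F',np.round(s['force'],1))
E
python3 - <<'E'
from h import *
info(); print(to([.611,-.083,.085]),to([.5845,-.1488,.0144]))
E
```

```text
5.88 [ 0.6148 -0.0522  0.2697] x [-0.259 -0.656  0.709] y [-0.929  0.37   0.002] z [-0.263 -0.658 -0.706] q [ 0.52  0.51 -0.02  0.46 -1.69 -1.  ] w 0.0877 F [0.1 0.  0.6]
[-109.7   -8.3  151.6] [-109.7   -8.1  251.6]
```

Emit:
servo_tool:
  deltas:
    - [-1, -30, -2, 30, 0, 0, 0]
    - [-1, -30, -2, 30, 0, 0, 0]
    - [-1, -30, -2, 30, 0, 0, 0]
    - [-1, -20, -2, 30, 0, 0, 0]
    - [-1, 0, 0, 30, 0, 0, 0]
    - [-1, 0, 0, 0, 0, 0, 0]
    - [-1, 0, 0, 0, 0, 0, 0]

```text
t: 6.47
eef_pos: [0.6115, -0.0841, 0.0907]
ee_rot: [-3.141, -0.784, -1.954]
force: [0.4, -0.3, 1.1]
width: 0.0875
gripper_force: 0.0
```

```bash
python3 - <<'E'
from h import *
f=arm.grab_frame('wrist');save(f,'g1.png',None,1.2);info();print(to([.5845,-.1488,.0144]))
E
```

```text
6.52 [ 0.6128 -0.0831  0.0916] x [-0.266 -0.658  0.705] y [-0.928  0.373 -0.002] z [-0.261 -0.655 -0.709] q [ 0.48  0.64 -0.23  0.49 -1.37 -1.13] w 0.0877 F [ 2.1 -0.2  1.3]
[ -3.7   2.  105.1]
```

View pics/g1.png

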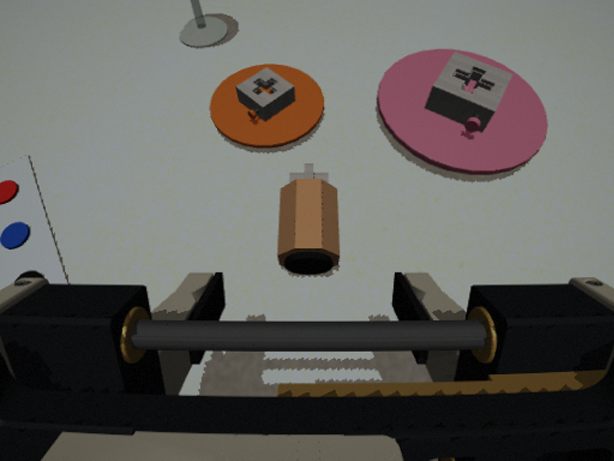

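The rest sits centred between the fingers at (308,230) in the view, with its axis along the tool plane. Going in and gripping.

Emit:
servo_tool:
  deltas:
    - [-1, -4, 1, 30, 0, 0, 0]
    - [-1, 0, 0, 30, 0, 0, 0]
    - [-1, 0, 0, 25, 0, 0, 0]
    - [-1, 0, 0, 19, 0, 0, 0]
    - [-1, 0, 0, 0, 0, 0, 0]
    - [-1, 0, 0, 0, 0, 0, 0]

```text
t: 7.02
eef_pos: [0.586, -0.148, 0.0149]
ee_rot: [-3.138, -0.783, -1.955]
force: [0.7, 0.3, 1.1]
width: 0.0876
gripper_force: 0.0
```

Emit:
servo_tool:
  deltas:
    - [1, 0, 0, 0, 0, 0, 0]
    - [1, 0, 0, 0, 0, 0, 0]
    - [1, 0, 0, 0, 0, 0, 0]
    - [1, 0, 0, 0, 0, 0, 0]
    - [1, 0, 0, 0, 0, 0, 0]
    - [1, 0, 0, 0, 0, 0, 0]
  squeeze: 45

```text
t: 7.52
eef_pos: [0.585, -0.1479, 0.0133]
ee_rot: [-3.141, -0.785, -1.952]
force: [-1.4, 0.1, 0.5]
width: 0.0528
gripper_force: 0.0
```

```bash
python3 - <<'E'
from h import *
info();print(to([.5845,-.1488,.0144]))
E
```

```text
7.52 [ 0.585  -0.1479  0.0133] x [-0.263 -0.656  0.707] y [-0.928  0.372 -0.   ] z [-0.263 -0.656 -0.707] q [ 0.41  0.68 -0.41  0.57 -1.17 -1.2 ] w 0.0528 F [-1.4  0.1  0.5]
[ 1.5  0.2 -0. ]
```

Emit:
servo_tool:
  deltas:
    - [1, 0, 0, 0, 0, 0, 0]
    - [1, 0, 0, 0, 0, 0, 0]
    - [1, 0, 0, 0, 0, 0, 0]
    - [1, 7, 0, -7, 0, 0, 0]
    - [1, 14, 0, -14, 0, 0, 0]
    - [1, 21, 0, -21, 0, 0, 0]
    - [1, 21, 0, -21, 0, 0, 0]
    - [1, 21, 0, -21, 0, 0, 0]
    - [1, 7, 0, -7, 0, 0, 0]
    - [1, 0, 0, 0, 0, 0, 0]

```text
t: 8.35
eef_pos: [0.586, -0.1477, 0.1445]
ee_rot: [-3.136, -0.782, -1.956]
force: [0.4, 0.9, -3.3]
width: 0.0469
gripper_force: 45.0
```

Emit:
servo_tool:
  deltas:
    - [1, 0, 0, 0, 0, -5, 0]
    - [1, 0, 0, 0, 0, -5, 0]
    - [1, 0, 0, 0, 0, -5, 0]
    - [1, 0, 0, 0, 0, -5, 0]
    - [1, 0, 0, 0, 0, -5, 0]
    - [1, 0, 0, 0, 0, -5, 0]
    - [1, 0, 0, 0, 0, -5, 0]
    - [1, 0, 0, 0, 0, -5, 0]
    - [1, 0, 0, 0, 0, -5, 0]
    - [1, 0, 0, 0, 0, -5, 0]
    - [1, 0, 0, 0, 0, -5, 0]
    - [1, 0, 0, 0, 0, -5, 0]
    - [1, 0, 0, 0, 0, -5, 0]
    - [1, 0, 0, 0, 0, -5, 0]
    - [1, 0, 0, 0, 0, -5, 0]
    - [1, 0, 0, 0, 0, -5, 0]
    - [1, 0, 0, 0, 0, -5, 0]
    - [1, 0, 0, 0, 0, -5, 0]
    - [1, 0, 0, 0, 0, 0, 0]
    - [1, 0, 0, 0, 0, 0, 0]

```text
t: 10.02
eef_pos: [0.5833, -0.1496, 0.1386]
ee_rot: [3.133, 0.785, -1.963]
force: [0.6, -0.3, -2.9]
width: 0.0469
gripper_force: 45.0
```

```bash
python3 - <<'E'
from h import *
f=arm.grab_frame('side');save(f,'u1.png',[180,120,400,320],3)
fw=arm.grab_frame('wrist'); im=np.hstack([cv2.resize(f['color'][130:300,200:400],(400,340)),cv2.resize(fw['color'],(400,300))[:300].repeat(1,0) if 0 else cv2.copyMakeBorder(cv2.resize(fw['color'],(400,300)),0,40,0,0,cv2.BORDER_CONSTANT)])
cv2.imwrite('pics/u2.png',im[:,:,::-1]);info()
E
```

```text
10.12 [ 0.5846 -0.1482  0.141 ] x [-0.265 -0.657 -0.706] y [-0.928  0.373  0.002] z [ 0.262  0.655 -0.708] q [-0.51  0.43  0.02 -0.8  -1.37  0.38] w 0.047 F [ 0.1  0.  -1.2]
```

View pics/u2.png

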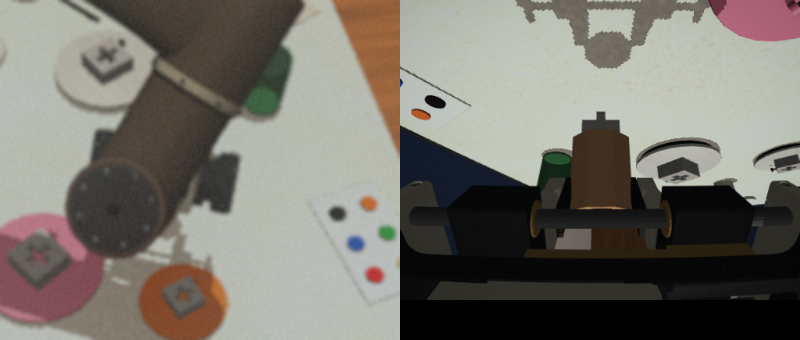

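The rest is held upright: foot down, in line with the tool in the wrist half of the picture at (600,130). Lowering it to the table to set it down and regrasp from above.

Emit:
servo_tool:
  deltas:
    - [1, 10, 0, 10, 0, 0, 0]
    - [1, 10, 0, 10, 0, 0, 0]
    - [1, 10, 0, 10, 0, 0, 0]
    - [1, 10, 0, 10, 0, 0, 0]
    - [1, 10, 0, 10, 0, 0, 0]
    - [1, 10, 0, 10, 0, 0, 0]
    - [1, 5, 0, 5, 0, 0, 0]
    - [1, 0, 0, 0, 0, 0, 0]
    - [1, 0, 0, 0, 0, 0, 0]

```text
t: 10.87
eef_pos: [0.5847, -0.1482, 0.0493]
ee_rot: [3.14, 0.785, -1.954]
force: [0.3, -0.9, -2.0]
width: 0.0467
gripper_force: 45.0
```

Emit:
servo_tool:
  deltas:
    - [1, 1, 0, 1, 0, 0, 0]
    - [1, 1, 0, 1, 0, 0, 0]
    - [1, 0, 0, 0, 0, 0, 0]
    - [1, 0, 0, 0, 0, 0, 0]

```text
t: 11.2
eef_pos: [0.585, -0.1484, 0.0476]
ee_rot: [-3.14, 0.785, -1.952]
force: [-0.2, 0.6, -1.6]
width: 0.0472
gripper_force: 45.0
```

Emit:
servo_tool:
  deltas:
    - [1, 0.7, 0, 0.7, 0, 0, 0]
    - [1, 0.7, 0, 0.7, 0, 0, 0]
    - [1, 0, 0, 0, 0, 0, 0]
    - [1, 0, 0, 0, 0, 0, 0]

```text
t: 11.53
eef_pos: [0.585, -0.1483, 0.0453]
ee_rot: [-3.141, 0.785, -1.952]
force: [0.6, -0.4, -1.7]
width: 0.0471
gripper_force: 45.0
```

Emit:
servo_tool:
  deltas:
    - [1, 0.7, 0, 0.7, 0, 0, 0]
    - [1, 0.7, 0, 0.7, 0, 0, 0]
    - [1, 0, 0, 0, 0, 0, 0]
    - [1, 0, 0, 0, 0, 0, 0]

```text
t: 11.87
eef_pos: [0.5851, -0.1486, 0.0449]
ee_rot: [-3.139, 0.786, -1.95]
force: [-2.7, -3.1, 9.1]
width: 0.0467
gripper_force: 45.0
```

Contact with the table at about 9 N. Releasing, and retreating along the tool axis.

Emit:
servo_tool:
  deltas:
    - [1, -0.3, 0, -0.3, 0, 0, 0]
    - [-1, 0, 0, 0, 0, 0, 0]
    - [-1, 0, 0, 0, 0, 0, 0]
    - [-1, 0, 0, 0, 0, 0, 0]
    - [-1, 0, 0, 0, 0, 0, 0]
    - [-1, 0, 0, 0, 0, 0, 0]
    - [-1, 0, 0, 0, 0, 0, 0]
    - [-1, 0, 0, -10, 0, 0, 0]
    - [-1, 0, 0, -25, 0, 0, 0]
    - [-1, 0, 0, -30, 0, 0, 0]
    - [-1, 0, 0, -35, 0, 0, 0]
    - [-1, 0, 0, -35, 0, 0, 0]
    - [-1, 0, 0, 0, 0, 0, 0]

```text
t: 12.95
eef_pos: [0.5492, -0.243, 0.1439]
ee_rot: [-3.131, 0.78, -1.947]
force: [1.0, -0.4, 0.7]
width: 0.0878
gripper_force: 0.0
```

Emit:
servo_tool:
  deltas:
    - [-1, 0, 0, 0, 0, 6.4, 0]
    - [-1, 0, 0, 0, 0, 6.4, 0]
    - [-1, 0, 0, 0, 0, 6.4, 0]
    - [-1, 0, 0, 0, 0, 6.4, 0]
    - [-1, 0, 0, 0, 0, 6.4, 0]
    - [-1, 0, 0, 0, 0, 6.4, 0]
    - [-1, 0, 0, 0, 0, 6.6, 0]
    - [-1, 0, 0, 0, 0, 0, 0]
    - [-1, 0, 0, 0, 0, 0, 0]

```text
t: 13.7
eef_pos: [0.5496, -0.2345, 0.1392]
ee_rot: [3.141, -0.0, -1.948]
force: [-0.3, 0.4, 0.8]
width: 0.0872
gripper_force: 0.0
```

```bash
python3 - <<'E'
from h import *
f=arm.grab_frame('wrist');save(f,'v1.png',None,1.5);info();print(to([.5806,-.1593,.04]))
np.save('v1.npy',f,allow_pickle=True)
for q in('rest_mid',):
    for d in arm.recognise(q,f): P=w(f,d['at']); print(' ',q,round(d['conf'],2),np.round(P,3),np.round(px(f,P)[0]))
print(px(f,[.5806,-.1593,.092]))
E
```

```text
13.75 [ 0.5494 -0.2355  0.1392] x [-0.37  -0.929 -0.001] y [-0.929  0.37   0.   ] z [ 0.     0.001 -1.   ] q [-0.08  0.27 -0.24 -0.   -1.06 -0.3 ] w 0.0873 F [-0.7  0.2  0.3]
[-82.3  -0.8  99.3]
  rest_mid 0.68 [ 0.572 -0.181  0.079] [255. 249.]
[[254.8486572  276.39778746]]
```

View pics/v1.png

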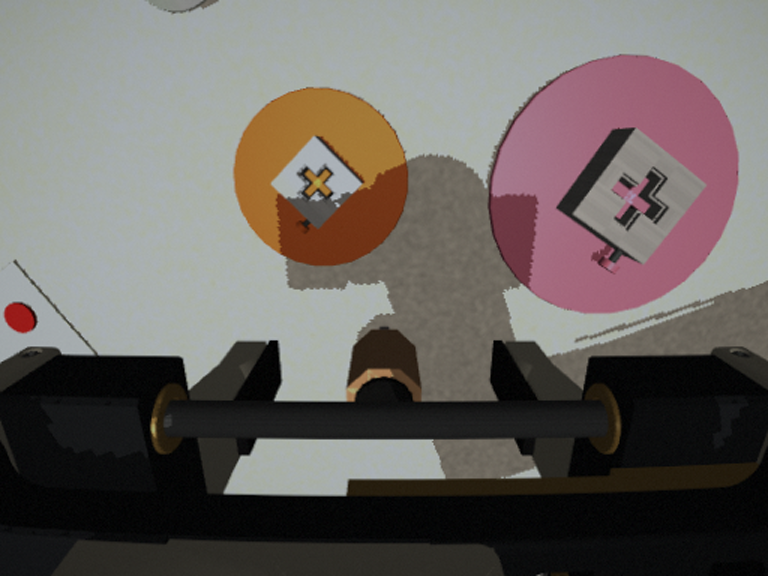

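The rest stands upright at picture px (255,265), where predicted. Regrasping from straight above.

Emit:
servo_tool:
  deltas:
    - [-1, -30, -0.5, 0, 0, 0, 0]
    - [-1, -30, -0.3, 0, 0, 0, 0]
    - [-1, -22, 0, 0, 0, 0, 0]
    - [-1, 0, 0, 0, 0, 0, 0]
    - [-1, 0, 0, 25, 0, 0, 0]
    - [-1, 0, 0, 30, 0, 0, 0]
    - [-1, 0, 0, 28, 0, 0, 0]
    - [-1, 0, 0, 15, 0, 0, 0]
    - [-1, 0, 0, 0, 0, 0, 0]

```text
t: 14.55
eef_pos: [0.5774, -0.1626, 0.0372]
ee_rot: [3.135, -0.001, -1.956]
force: [-1.0, -0.4, 0.2]
width: 0.0878
gripper_force: 0.0
```

Emit:
servo_tool:
  deltas:
    - [1, 0, 0, 0, 0, 0, 0]
    - [1, 0, 0, 0, 0, 0, 0]
    - [1, 0, 0, 0, 0, 0, 0]
    - [1, 0, 0, 0, 0, 0, 0]
    - [1, 0, 0, 0, 0, 0, 0]
    - [1, 0, 0, 0, 0, 0, 0]
    - [1, 0, 0, 0, 0, 0, 0]
    - [1, 0, 0, 0, 0, 0, 0]
    - [1, 0, 0, 0, 0, 0, 0]
    - [1, 0, 0, 0, 0, 0, 0]
  squeeze: 55

```text
t: 15.38
eef_pos: [0.5809, -0.1609, 0.0416]
ee_rot: [-3.141, 0.0, -1.952]
force: [-0.9, 1.2, 5.3]
width: 0.0494
gripper_force: 55.0
```

```bash
python3 - <<'E'
from h import *
info()
E
```

```text
15.38 [ 0.5809 -0.1609  0.0416] x [-0.372 -0.928 -0.   ] y [-0.928  0.372 -0.001] z [ 0.001 -0.    -1.   ] q [ 0.05  0.38 -0.34  0.   -0.86 -0.44] w 0.0494 F [-0.9  1.2  5.3]
```

Firm grip, 49.4 mm wide. Lifting, carrying it over the hub, and turning towards the slot angle.

Emit:
servo_tool:
  deltas:
    - [1, 0, 0, -10, 0, 0, 0]
    - [1, 0, 0, -30, 0, 0, 0]
    - [1, 0, 0, -30, 0, 0, 0]
    - [1, 0, 0, -30, 0, 0, 0]
    - [1, -15, 10, -10, 0, 0, 0]
    - [1, -27, 17, 0, 0, 0, 0]
    - [1, -27, 17, 0, 0, 0, 0]
    - [1, -27, 17, 0, 0, 0, 0]
    - [1, -27, 17, 0, 0, 0, 0]
    - [1, -27, 17, 0, 0, 0, 0]
    - [1, -27, 17, 0, 0, 0, 0]
    - [1, -27, 17, 0, 0, 0, 0]
    - [1, -27, 17, 0, 0, 0, 0]
    - [1, -27, 16, 0, 0, 0, 0]
    - [1, -27, 16, 0, 0, 0, 0]

```text
t: 16.63
eef_pos: [0.5205, 0.1712, 0.1512]
ee_rot: [3.141, -0.0, -1.952]
force: [1.2, 0.7, -2.9]
width: 0.0488
gripper_force: 55.0
```

Emit:
servo_tool:
  deltas:
    - [1, 0, 0, 0, 0, 0, 5]
    - [1, 0, 0, 0, 0, 0, 6]
    - [1, 0, 0, 0, 0, 0, 6]
    - [1, 0, 0, 0, 0, 0, 6]
    - [1, 0, 0, 0, 0, 0, 6]
    - [1, 0, 0, 0, 0, 0, 6]
    - [1, 0, 0, 0, 0, 0, 4.4]
    - [1, 0, 0, 0, 0, 0, 0]
    - [1, 0, 0, 0, 0, 0, 0]

```text
t: 17.38
eef_pos: [0.5212, 0.1697, 0.151]
ee_rot: [3.141, -0.001, -2.638]
force: [-0.9, 0.6, -1.8]
width: 0.0496
gripper_force: 55.0
```

```bash
python3 - <<'E'
from h import *
f=arm.grab_frame('wrist');info();s=arm.get_state()
np.save('w2.npy',f,allow_pickle=True)
Rm=rot(s['ee_rot']);T=np.array(s['eef_pos'])
im=cv2.resize(f['color'],None,fx=4,fy=4,interpolation=cv2.INTER_CUBIC)[:,:,::-1].copy()
def dr(P,c,cl=True): cv2.polylines(im,[np.int32(px(f,P)*4*16+24)],cl,c,1,cv2.LINE_AA,4)
a=np.radians(22.5+45*np.arange(8));r=25/np.cos(np.radians(22.5))
dz=-41.6+22 # block bottom above foot; foot tip at tool z +41.6
dr(T+np.c_[r*np.cos(a),r*np.sin(a),0*a+41.6-22]@Rm.T/1000,(0,255,0))
cr=np.array([[18,4],[4,4],[4,18],[-4,18],[-4,4],[-18,4],[-18,-4],[-4,-4],[-4,-18],[4,-18],[4,-4],[18,-4]])
dr(T+np.c_[cr,np.full(12,41.6)]@Rm.T/1000,(0,0,255))
t=np.radians(28.7);q=np.array([[1,1],[-1,1],[-1,-1],[1,-1]])*.033
q=q@np.array([[np.cos(t),np.sin(t)],[-np.sin(t),np.cos(t)]])
dr(np.c_[q+[.5215,.1698],np.full(4,.05)],(255,0,255))
u=px(f,T+Rm@[0,0,.03])[0]; print(u)
x0=int(np.clip(u[0]-100,0,312));y0=int(np.clip(u[1]-130,0,234))
cv2.imwrite('pics/w2.png',im[y0*4:y0*4+600,x0*4:x0*4+800]);print(x0,y0)
E
```

```text
17.43 [0.5213 0.1697 0.151 ] x [-0.876 -0.483  0.   ] y [-0.483  0.876  0.   ] z [-0. -0. -1.] q [ 0.67  0.18 -0.33 -0.   -1.06 -1.74] w 0.0494 F [ 0.4  0.5 -2.4]
[256.74879528 205.93449139]
156 75
```

View pics/w2.png

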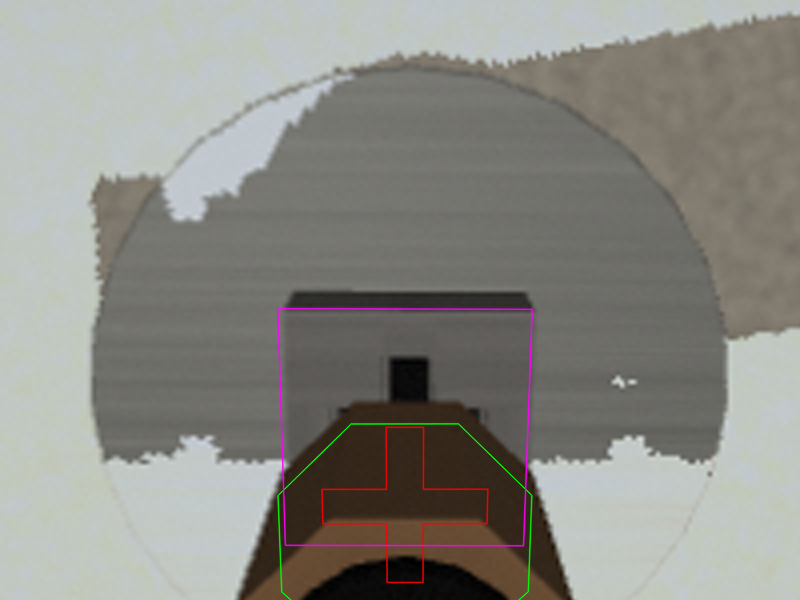

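The view shows the hub edge at crop row 308, the slot's front arm end at row 357 (x 388–430), and the rest's lower block edge at row 403 (x 353–462). Hub angle matches. The rest sits ahead of the TCP in tool x, so I quantify that from these rows.

```bash
python3 - <<'E'
from h import *
f=np.load('w2.npy',allow_pickle=True).item();T=np.array([.5213,.1697,.151]);yw=-2.638
Rm=R.from_euler('xyz',[np.pi,0,yw]).as_matrix()
def m(n,u,v,z):
    p=onz(f,[[(u+1.5)/4+156-.5,(v+1.5)/4+75-.5]],z)[0]; print(n,np.round((Rm.T@(p-T))*1000,1))
m('hub front edge (33)',408,308,.05);m('hub L',287,400,.05);m('hub R',529,400,.05)
m('slot end mouth(21)',409,357,.05);m('slot end -4mm(19.5)',409,357,.046)
m('slot arm L',388,380,.046);m('slot arm R',430,380,.046)
m('slot side L end',338,412,.05);m('slot side R end',480,412,.05)
m('block low edge(25)',408,403,.151-.0196);m('lowL',353,403,.1314);m('lowR',462,403,.1314)
m('block top edge(25)',408,520,.151+.0444);m('pad rim(20)',408,557,.151+.0504)
E
```

```text
hub front edge (33) [ 32.6   1.2 101. ]
hub L [  8.  -30.9 101. ]
hub R [  8.   33.4 101. ]
slot end mouth(21) [ 19.7   1.5 101. ]
slot end -4mm(19.5) [ 18.8   1.5 105. ]
slot arm L [ 12.5  -4.1 105. ]
slot arm R [ 12.5   7.2 105. ]
slot side L end [  4.7 -17.4 101. ]
slot side R end [  4.7  20.5 101. ]
block low edge(25) [28.8  0.9 19.6]
lowL [28.8 -9.7 19.6]
lowR [28.8 11.3 19.6]
block top edge(25) [ 29.2   0.6 -44.4]
pad rim(20) [ 26.1   0.6 -50.4]
```

All my picture views are used up, so from here I go by numbers and force. Shifting by the measured offset (x -4.5, y +0.6), lowering to just above the hub, and rechecking the edges from grey profiles.

Emit:
servo_tool:
  deltas:
    - [1, -4.5, 0.6, 0, 0, 0, 0]
    - [1, 0, 0, 15, 0, 0, 0]
    - [1, 0, 0, 20, 0, 0, 0]
    - [1, 0, 0, 10, 0, 0, 0]
    - [1, 0, 0, 4, 0, 0, 0]
    - [1, 0, 0, 0, 0, 0, 0]
    - [1, 0, 0, 0, 0, 0, 0]
    - [1, 0, 0, 0, 0, 0, 0]

```text
t: 18.1
eef_pos: [0.5258, 0.1729, 0.103]
ee_rot: [-3.141, 0.001, -2.64]
force: [0.2, -0.1, -2.4]
width: 0.0494
gripper_force: 55.0
```

```bash
python3 - <<'E'
from h import *
f=arm.grab_frame('wrist');info();s=arm.get_state();np.save('w3.npy',f,allow_pickle=True)
T=np.array(s['eef_pos']);Rm=rot(s['ee_rot'])
G=cv2.cvtColor(f['color'],cv2.COLOR_RGB2GRAY)
def prof(z,X,Y):
    p=T+np.c_[X,Y,np.full(len(X),(T[2]-z)*1000)]@Rm.T/1000; p[:,2]=z
    u=px(f,p).astype(np.float32)
    return cv2.remap(G,u[:,:1],u[:,1:],cv2.INTER_LINEAR).ravel()
X=np.arange(45,10,-.5)
for y in(-12,1,14): print('hubplane x45..10 y',y,prof(.05,X,0*X+y).tolist())
Y=np.arange(-45,45.5,.5)
for x in (27,): print('hubplane y-45..45 x',x,prof(.05,0*Y+x,Y).tolist())
zb=T[2]-.0196
print('blockplane x40..15',prof(zb,np.arange(40,15,-.5),np.full(50,1.)).tolist())
E
```

```text
18.15 [0.5259 0.1729 0.1031] x [-0.877 -0.481 -0.002] y [-0.481  0.877  0.   ] z [ 0.001  0.001 -1.   ] q [ 0.67  0.23 -0.38  0.   -0.95 -1.74] w 0.049 F [ 0.3 -0.7 -1.9]
hubplane x45..10 y -12 [122, 122, 119, 100, 61, 47, 46, 48, 49, 48, 48, 48, 50, 52, 79, 102, 102, 101, 98, 97, 97, 96, 95, 97, 99, 98, 98, 98, 98, 97, 98, 98, 99, 99, 97, 96, 95, 95, 97, 96, 94, 92, 91, 92, 92, 93, 93, 93, 90, 85, 71, 58, 50, 44, 42, 41, 42, 43, 42, 42, 42, 42, 42, 43, 43, 43, 43, 43, 43, 43]
hubplane x45..10 y 1 [119, 120, 119, 103, 60, 46, 45, 47, 48, 47, 46, 47, 48, 49, 74, 99, 100, 100, 99, 98, 97, 96, 94, 96, 97, 96, 95, 95, 94, 93, 92, 91, 92, 93, 93, 93, 92, 91, 90, 48, 7, 5, 5, 7, 8, 8, 10, 12, 19, 27, 35, 42, 41, 41, 41, 41, 42, 43, 44, 44, 42, 42, 43, 42, 42, 43, 43, 43, 43, 42]
hubplane x45..10 y 14 [117, 117, 118, 106, 73, 57, 49, 48, 47, 47, 48, 49, 49, 50, 75, 100, 99, 99, 97, 96, 94, 94, 94, 95, 96, 97, 97, 96, 97, 97, 97, 97, 98, 98, 97, 95, 95, 94, 95, 94, 93, 92, 91, 91, 91, 91, 92, 92, 92, 91, 89, 85, 75, 64, 52, 44, 43, 42, 40, 40, 40, 41, 41, 42, 42, 42, 42, 43, 43, 43]
hubplane
[... 305 characters left out ...]
, 95, 95, 95, 95, 96, 96, 96, 95, 95, 94, 94, 94, 93, 94, 94, 94, 93, 93, 93, 93, 93, 92, 93, 93, 92, 92, 92, 92, 92, 93, 93, 93, 93, 92, 93, 93, 93, 93, 93, 94, 94, 94, 94, 94, 95, 95, 95, 95, 95, 94, 95, 95, 95, 94, 94, 95, 96, 95, 94, 95, 95, 95, 94, 94, 95, 95, 94, 94, 94, 93, 92, 93, 94, 95, 95, 95, 95, 94, 94, 93, 93, 94, 94, 95, 94, 93, 93, 93, 94, 94, 98, 106, 111, 113, 113, 113, 112, 112, 112, 112, 113, 113, 112, 112, 113, 112, 112, 111, 111, 111, 110, 109, 110, 111, 112]
blockplane x40..15 [96, 95, 95, 94, 93, 92, 91, 93, 93, 93, 92, 91, 85, 33, 6, 5, 7, 8, 8, 10, 14, 24, 33, 42, 42, 41, 41, 42, 43, 44, 44, 42, 43, 43, 42, 42, 43, 43, 43, 42, 43, 43, 42, 43, 44, 42, 42, 43, 43, 43]
```

Hub and rest centres now agree within 0.4 mm in this view, and the yaw is matched. Lowering into the mouth while watching force.

Emit:
servo_tool:
  deltas:
    - [1, 0.4, 0, 4, 0, 0, 0]
    - [1, 0, 0, 4, 0, 0, 0]
    - [1, 0, 0, 2, 0, 0, 0]
    - [1, 0, 0, 1, 0, 0, 0]
    - [1, 0, 0, 1, 0, 0, 0]
    - [1, 0, 0, 0, 0, 0, 0]
    - [1, 0, 0, 0, 0, 0, 0]

```text
t: 18.73
eef_pos: [0.5249, 0.1723, 0.09]
ee_rot: [-3.142, -0.0, -2.64]
force: [-0.5, -0.3, -1.9]
width: 0.049
gripper_force: 55.0
```

Emit:
servo_tool:
  deltas:
    - [1, 0, 0, 1, 0, 0, 0]
    - [1, 0, 0, 1, 0, 0, 0]
    - [1, 0, 0, 0, 0, 0, 0]
    - [1, 0, 0, 0, 0, 0, 0]

```text
t: 19.07
eef_pos: [0.5248, 0.1723, 0.088]
ee_rot: [-3.142, -0.0, -2.64]
force: [-1.0, 0.7, -1.9]
width: 0.0491
gripper_force: 55.0
```

Emit:
servo_tool:
  deltas:
    - [1, 0, 0, 1, 0, 0, 0]
    - [1, 0, 0, 1, 0, 0, 0]
    - [1, 0, 0, 0, 0, 0, 0]
    - [1, 0, 0, 0, 0, 0, 0]

```text
t: 19.4
eef_pos: [0.5248, 0.1722, 0.0859]
ee_rot: [-3.142, -0.0, -2.64]
force: [0.2, 0.5, -2.7]
width: 0.0492
gripper_force: 55.0
```

Emit:
servo_tool:
  deltas:
    - [1, 0, 0, 1, 0, 0, 0]
    - [1, 0, 0, 1, 0, 0, 0]
    - [1, 0, 0, 0, 0, 0, 0]
    - [1, 0, 0, 0, 0, 0, 0]

```text
t: 19.73
eef_pos: [0.5248, 0.1723, 0.084]
ee_rot: [-3.142, -0.0, -2.64]
force: [1.0, -0.1, -2.8]
width: 0.0496
gripper_force: 55.0
```

The foot is in the narrow slot without touching. Continuing onto the plunger.

Emit:
servo_tool:
  deltas:
    - [1, 0, 0, 2, 0, 0, 0]
    - [1, 0, 0, 2, 0, 0, 0]
    - [1, 0, 0, 2, 0, 0, 0]
    - [1, 0, 0, 0, 0, 0, 0]
    - [1, 0, 0, 0, 0, 0, 0]

```text
t: 20.15
eef_pos: [0.5252, 0.1725, 0.0785]
ee_rot: [-3.141, 0.001, -2.64]
force: [-1.6, 0.1, 2.6]
width: 0.0488
gripper_force: 55.0
```

Emit:
servo_tool:
  deltas:
    - [1, 0, 0, 2, 0, 0, 0]
    - [1, 0, 0, 2, 0, 0, 0]
    - [1, 0, 0, 2, 0, 0, 0]
    - [1, 0, 0, 0, 0, 0, 0]
    - [1, 0, 0, 0, 0, 0, 0]

```text
t: 20.57
eef_pos: [0.5252, 0.1725, 0.0723]
ee_rot: [-3.141, 0.001, -2.64]
force: [-0.9, 0.6, 6.2]
width: 0.0491
gripper_force: 55.0
```

Emit:
servo_tool:
  deltas:
    - [1, 0, 0, 1, 0, 0, 0]
    - [1, 0, 0, 1, 0, 0, 0]
    - [1, 0, 0, 0, 0, 0, 0]
    - [1, 0, 0, 0, 0, 0, 0]
  squeeze: 60

```text
t: 20.9
eef_pos: [0.5253, 0.1726, 0.0705]
ee_rot: [-3.141, 0.001, -2.64]
force: [-1.3, 0.8, 6.8]
width: 0.0487
gripper_force: 60.0
```

Emit:
servo_tool:
  deltas:
    - [1, 0, 0, 0.5, 0, 0, 0]
    - [1, 0, 0, 0.5, 0, 0, 0]
    - [1, 0, 0, 0, 0, 0, 0]
    - [1, 0, 0, 0, 0, 0, 0]

```text
t: 21.23
eef_pos: [0.5254, 0.1726, 0.0697]
ee_rot: [-3.141, 0.001, -2.64]
force: [-1.9, 0.3, 7.8]
width: 0.0494
gripper_force: 60.0
```

Emit:
servo_tool:
  deltas:
    - [1, 0, 0, 0.4, 0, 0, 0]
    - [1, 0, 0, 0.4, 0, 0, 0]
    - [1, 0, 0, 0, 0, 0, 0]
    - [1, 0, 0, 0, 0, 0, 0]

```text
t: 21.57
eef_pos: [0.5255, 0.1727, 0.0697]
ee_rot: [-3.141, 0.002, -2.639]
force: [-5.3, -0.1, 13.5]
width: 0.049
gripper_force: 60.0
```

Emit:
servo_tool:
  deltas:
    - [1, 0, 0, 0.4, 0, 0, 0]
    - [1, 0, 0, 0, 0, 0, 0]
    - [1, 0, 0, 0, 0, 0, 0]

```text
t: 21.82
eef_pos: [0.5255, 0.1727, 0.0696]
ee_rot: [-3.141, 0.002, -2.639]
force: [-5.6, 0.7, 17.6]
width: 0.0492
gripper_force: 60.0
```

Emit:
servo_tool:
  deltas:
    - [1, 0, 0, 0.4, 0, 0, 0]
    - [1, 0, 0, 0.3, 0, 0, 0]
    - [1, 0, 0, 0, 0, 0, 0]
    - [1, 0, 0, 0, 0, 0, 0]
    - [1, 0, 0, 0, 0, 0, 0]
    - [1, 0, 0, 0, 0, 0, 0]
    - [1, 0, 0, 0, 0, 0, 0]
    - [1, 0, 0, 0, 0, 0, 0]

```text
t: 22.48
eef_pos: [0.5256, 0.1727, 0.0696]
ee_rot: [-3.141, 0.003, -2.639]
force: [-8.0, -1.0, 22.7]
width: 0.0491
gripper_force: 60.0
```

```bash
python3 - <<'E'
from h import *
f=arm.grab_frame('wrist');info();s=arm.get_state();T=np.array(s['eef_pos']);Rm=rot(s['ee_rot'])
G=cv2.cvtColor(f['color'],cv2.COLOR_RGB2GRAY);X=np.arange(45,20,-.5)
for y in(-6,1,7):
    p=T+np.c_[X,0*X+y,0*X]@Rm.T/1000;p[:,2]=.05;u=px(f,p).astype(np.float32)
    print(y,cv2.remap(G,u[:,:1],u[:,1:],cv2.INTER_LINEAR).ravel().tolist())
E
```

```text
22.53 [0.5257 0.1728 0.0696] x [-0.876 -0.482 -0.003] y [-0.482  0.876 -0.   ] z [ 0.002  0.001 -1.   ] q [ 0.67  0.27 -0.42  0.   -0.88 -1.74] w 0.0489 F [-7.7  0.5 23.9]
-6 [125, 123, 117, 72, 50, 50, 49, 49, 50, 49, 49, 49, 50, 56, 72, 88, 101, 102, 102, 101, 99, 98, 97, 97, 98, 99, 98, 96, 95, 88, 78, 56, 45, 45, 44, 43, 44, 44, 44, 45, 46, 45, 46, 47, 47, 46, 45, 46, 46, 45]
1 [124, 121, 116, 69, 47, 47, 46, 46, 47, 48, 48, 48, 49, 52, 61, 81, 101, 100, 100, 101, 99, 98, 96, 97, 97, 97, 97, 96, 94, 87, 77, 54, 44, 46, 45, 44, 43, 44, 45, 44, 45, 46, 45, 44, 45, 45, 46, 45, 44, 44]
7 [122, 121, 117, 73, 51, 48, 49, 50, 50, 49, 49, 50, 50, 52, 62, 81, 100, 100, 101, 103, 100, 99, 99, 98, 97, 97, 96, 96, 94, 87, 75, 56, 46, 45, 45, 45, 45, 45, 46, 45, 45, 47, 45, 44, 44, 44, 45, 45, 45, 44]
```

The hard stop came at the predicted height (0.0696 m), with about 24 N of upward reaction on the tool. In the last picture the block edge sits 8 mm inside the hub edge, as it should when flush, with no slot showing. Handing in.

```bash
python3 -c "
from station import arm
print(arm.job_done())"
```

```text
the job is handed in; nothing more can be done
None
```

The glass rest is upright in the large white turntable's hub, fully home against the spring, and still held pressed down flush (about 24 N); the job was handed in at about 22.5 s, but the hand-in returned no verdict.

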